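# Find the rattling eyepiece case and stack it for repair

## Robot

A 6-joint arm with a two-finger parallel gripper is mounted at the origin on the work surface. World frame = base frame: x ahead of the robot, y to its left, z up, the work surface at z = 0. Lengths are in mm, angles in rad, forces in N, time in s.
With the tool pointing down it reaches from about 325 to 1000 mm from the base axis. Payload 5.1 kg.
Tool frame: the origin (TCP) lies between the finger pads; the fingertips stand 11 mm ahead of it and the grasp point (between the pads) lies 8 mm behind it; z points along the fingers, x is the direction in which the jaws open and shut, and the axes are right-handed (so a half turn about z gives the same grasp; the last joint's range is limited). The gripper opens to 85 mm and grips with 20 to 120 N. Pads are 22 mm wide; open, the fingers measure 114 mm over their backs; the gripper's body (76 mm by 85 mm) begins 54 mm behind the grasp point. The pads swing forward as they close: fully open they stand 13 mm farther back than shut.
Start: joints at [1.181, 0.124, 1.65, -0, 1.367, -0.083], TCP at [196.327, 619.629, 242.322] pointing down, gripper open.
Joint ranges: [-2.61, 2.61], [-1.02, 2.33], [0.03, 2.71], [-1.35, 4.49], [0.32, 2.68], [-2.91, 2.91]. Speed limits (rad/s): [2.57, 2.57, 3.14, 3.14, 3.14, 3.14].

## Interface

Orientations are given as a 3x3 rotation matrix whose columns are the frame's x, y, z axes.
In Python, from rig import ctrl gives the robot as it stands. The module is installed in compiled form; this text tells all that it offers.
- The arm moves only by the shell command python3 -m crank 'ROWS'. ROWS is JSON, one flat list of numbers, 5 for each row, row after row: the gripper command: -1 is fully open, 1 is shut, values between are in proportion, then the shift along the tool's x, y, z in units of 30 mm (1.0 is 30 mm), then the turn about the tool's z in units of 6 degrees (1.0 is 6 degrees). A call has 1 to 20 rows; each row shifts and turns the commanded pose from where the row before left it, along the tool's axes as they then stand; what a row does not reach is not made up. A row lasts 1/12 s, in which the tool goes at most 41.7 mm and 7.16 degrees, less where a joint would pass 70% of its speed; a pose out of reach is approached as far as the arm can. A call is refused whole if a number of a shift passes 1 or a number of a turn 1, either way. A call with a gripper value outside its range is refused whole. The fingers move at their own pace and stop on an object; the grip force is fixed at half the most. Time passes only in rows, so rows that do not move let the fingers close. It gives the time, the measured TCP pose, the force and the opening at its end, in the units of the state.
- ctrl.get_obs(): the state, without advancing time (a new reading comes with each control period).
- ctrl.read_camera(name): name is "scene" or "side" or "wrist"; returns a dict with "pixels" (420x560x3 uint8, red, green, blue), "depth" (420x560 float32, mm along the optical axis (not along the pixel's ray), 0 where there is no reading), "fx", "fy", "cx", "cy" (pixels), "R" (3x3) and "t" (3): a world point X has camera coordinates R X + t. Camera axes: x right, y down, z forward; pixel columns grow to the right and rows downward; lengths in mm; the calibration is good to about 2 mm. A picture is of the moment at which its call begins.
- ctrl.job_done(): hands the job in, once; it reports no verdict.
The state is a dict: "clock": time; "q": joint angles; "qd": joint speeds; "effort": joint torques, N m; "eef_pos": TCP position; "tcp_rot": TCP orientation; "ft_force": force on the tool from outside, world axes, zero at the start; "torque": the same for the moment, N m; "opening": finger opening in mm.
Only numpy, scipy, OpenCV 4.12 (cv2) and the standard library are available. Lean on these libraries where they do the work, as an engineer would, in place of code of your own. Each camera call takes 0.05 s, during which the arm holds its last target.

## Task

Four closed eyepiece cases lie on the sloping rack, and in one of them the eyepiece has come loose. Lift them out and shake them to find the one that rattles, and stack it squarely on the case waiting on the bench, pressed fully home on its studs. Leave the other three cases lying in the rack's bays, and do not disturb the slide box, the beaker or the jar.

Things in the scene. Friction and masses are not known exactly. Their poses are not given: they have to be found in the camera images.
- rack: Fixed white steel rack, 458 mm wide (y), 150 mm deep; origin on the bench under the shelf's middle, z up, x away from the robot. The flat shelf rises along +x at 30 degrees and is 54.5 mm high above the origin. Four bays, centred at rack y = -168, -56, 56, 168 mm; between them 18 mm high, 3 mm thick dividers; end cheeks at y = +-229 mm; a 20 mm high front lip holds the cases' lower ends.
- lamp_bar (a point): Middle of the rack's fixed lamp bar (34 by 16 mm section, 454 mm long along the rack's y), which runs above the upper ends of the cases; each bay is open towards the robot, square to the slope.
- case_1_mid (a point): Closed grey case, one of four alike: 120 mm long (x), 54 wide (y), 51 high (z), plus two round studs on the lid, 6 mm high, 18 mm across, at x = +-30 mm; below, two square sockets to match, 21 mm wide, 8 mm deep. Point: its middle, half-way up the 51 mm; z out of the lid; at the start x points up the slope. Lies flat in a bay, lower end at the lip. 0.33 to 0.48 kg in all.
- case_2_mid (a point): A case like case_1. One of the four, not always the same, holds a loose 0.15 kg eyepiece, 30 mm thick, lying across it, which rolls up to 80 mm along the case and knocks on its ends; in the other three an eyepiece of the same mass is packed tight.
- case_3_mid (a point): A case like case_1. Held level, moved 60 mm along its length in about 0.25 s and stopped, the loose one knocks within 0.25 s: the moment at the wrist jumps by 0.4 to 1.3 N m for an instant after one stroke of two at least; with the packed ones it jumps by less than 0.25 N m.
- case_4_mid (a point): A case like case_1.
- repair_top (a point): Middle of the flat lid of the case waiting on the bench in front of the rack, 51 mm up; loose, 0.6 kg, shape and size as the four (120 mm along x, 54 along y), its studs standing 6 mm above this point at x = +-30 mm. A case may be stacked either way round; fully home, it lies flat on this lid, its middle 25.5 mm above this point.
- slide_box: Bystander: closed red slide box, 85 by 98 mm, 35 mm high, standing on the bench in front of the rack; origin at the middle of its underside.
- beaker: Bystander: glass beaker, 72 mm across, 92 mm high; origin at the middle of its underside.
- specimen_jar: Bystander: amber glass jar with a white cap, 64 mm across, 85 mm high; origin at the middle of its underside.
There are look-alikes about, which are no part of the job. Leave any green or yellow look-alike of the part that bears case_1_mid alone. Leave any blue or purple look-alike of the part that bears case_2_mid alone.

How it is judged:
By the outcome, as a careful person would: the job done as asked, in the order asked, and still so for the second after the job is handed in, with the robot touching nothing.
It also fails if it takes over 72 s, if anything falls off the work surface, if the arm or the gripper's body presses on something with over 40 N, if the wrist force passes 120 N, or if a joint passes its speed limit or range.

## Working session

There is one attempt and no reset: what is moved stays moved. The work goes in short steps, Python scripts to look and compute and a shell command to move; the robot and the scene stay as the last step left them, time stands still between calls to the robot, and variables do not carry over. Pictures are saved under pics/ and viewed, and the job is handed in when it is done.

```bash
mkdir -p pics; ls
cat > h.py <<'E'
from rig import ctrl
import numpy as np, cv2
def shot(n,f,crop=None,s=1):
    c=ctrl.read_camera(n); np.savez(f'pics/{f}.npz',**c)
    p=c['pixels'][:,:,::-1].copy()
    if crop: p=p[crop[1]:crop[3],crop[0]:crop[2]]
    p=cv2.resize(p,None,fx=s,fy=s,interpolation=cv2.INTER_CUBIC)
    cv2.imwrite(f'pics/{f}.png',p); return c
def W(c,u,v,d=None):
    if d is None: d=np.median(c['depth'][int(v)-1:int(v)+2,int(u)-1:int(u)+2])
    X=np.array([(u-c['cx'])/c['fx']*d,(v-c['cy'])/c['fy']*d,d])
    return np.array(c['R']).T@(X-np.array(c['t']))
def P(c,X):
    x=np.array(c['R'])@np.array(X)+np.array(c['t']); return c['fx']*x[0]/x[2]+c['cx'],c['fy']*x[1]/x[2]+c['cy']
E
python3 - <<'E'
from h import *
o=ctrl.get_obs(); print(o)
for n in ['scene','side','wrist']:
    c=shot(n,n+'0',s=1.4); print(n,c['fx'],c['cx'],c['cy'],np.round(c['R'],3).tolist(),np.round(c['t'],1))
E
```

```text
pics
{'clock': 0.0, 'q': array([ 1.18136178e+00,  1.24506317e-01,  1.65167085e+00, -3.10449786e-06,
        1.36748410e+00, -8.26210822e-02]), 'qd': array([ 0.00070144,  0.00121192, -0.00085994,  0.00065149,  0.00091129,
        0.00047816]), 'effort': array([-5.64101374e-04, -4.23621762e+01, -3.65443146e+01, -1.75183714e-04,
        7.19618081e-03,  1.32888371e-05]), 'eef_pos': array([196.13419322, 619.09155916, 241.05406179]), 'tcp_rot': array([[ 3.02021045e-01,  9.53300937e-01, -7.82569478e-04],
       [ 9.53299028e-01, -3.02022013e-01, -1.91488173e-03],
       [-2.06181176e-03, -1.67688140e-04, -9.99997860e-01]]), 'ft_force': array([0.1586796 , 1.40524797, 0.42058272]), 'torque': array([-0.0595541 , -0.00557764,  0.013154  ]), 'opening': 85.36894207305203}
scene 398.85314611769155 283.0746692534842 213.14158989090595 [[-0.848, 0.531, -0.002], [0.465, 0.74, -0.486], [-0.256, -0.413, -0.874]] [ 407.3  -86.8 1164. ]
side 449.5007850900144 276.89544389242997 202.4021022311562 [[0.721, -0.693, -0.006], [-0.513, -0.528, -0.676], [0.465, 0.491, -0.737]] [-387.5  295.7 1009. ]
wrist 317.0291519218804 284.1179429712683 201.25190033317878 [[0.303, 0.953, -0.003], [0.919, -0.292, 0.264], [0.251, -0.082, -0.965]] [-647.7  -34.1  378.3]
```

View pics/scene0.png

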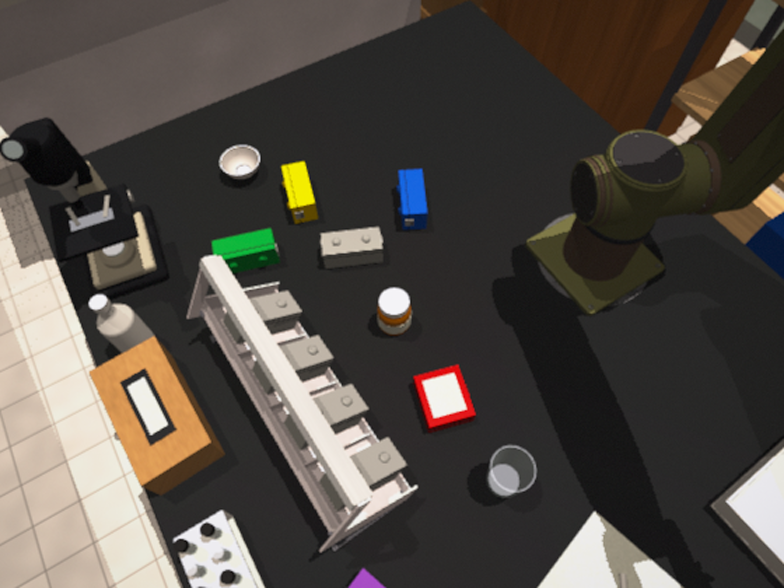

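View pics/side0.png

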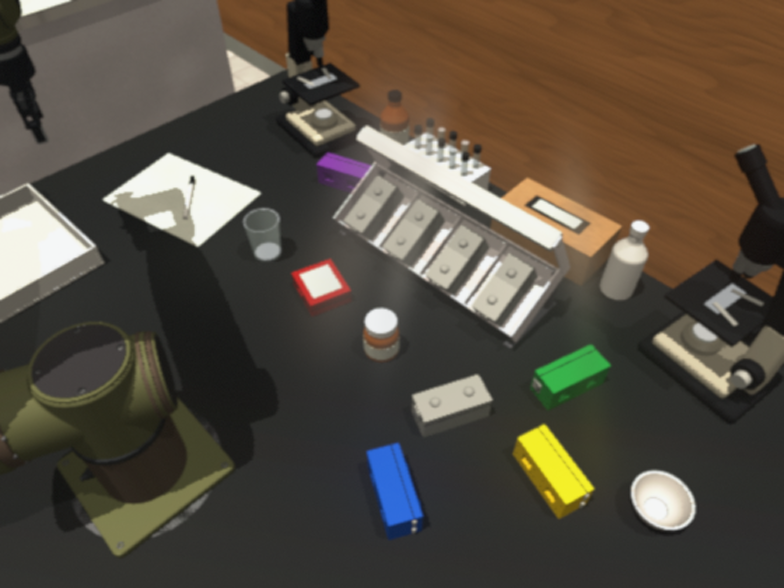

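View pics/wrist0.png

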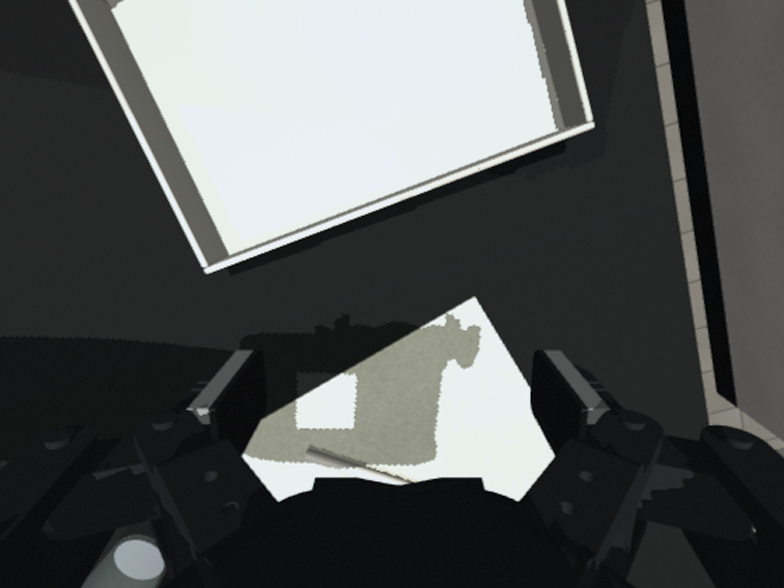

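Both images show the rack with four grey cases, the grey repair case at scene (351,247)/1.4, the jar at (394,310)/1.4, the red box at (444,397)/1.4 and the beaker at (511,471)/1.4. I'll enlarge these to measure them.

Run:
```python
from h import *
for n,cr in [('scene',(120,145,340,400)),('side',(170,85,420,330))]:
    p=cv2.imread(f'pics/{n}0.png')
    c=np.load(f'pics/{n}0.npz'); p=c['pixels'][:,:,::-1][cr[1]:cr[3],cr[0]:cr[2]]
    p=cv2.resize(p,None,fx=800/p.shape[1] if 800/p.shape[1]*p.shape[0]<600 else 600/p.shape[0],fy=800/p.shape[1] if 800/p.shape[1]*p.shape[0]<600 else 600/p.shape[0],interpolation=cv2.INTER_CUBIC)
    print(p.shape,cr); cv2.imwrite(f'pics/{n}0z.png',p)
```

```text
(600, 518, 3) (120, 145, 340, 400)
(600, 612, 3) (170, 85, 420, 330)
```

View pics/scene0z.png

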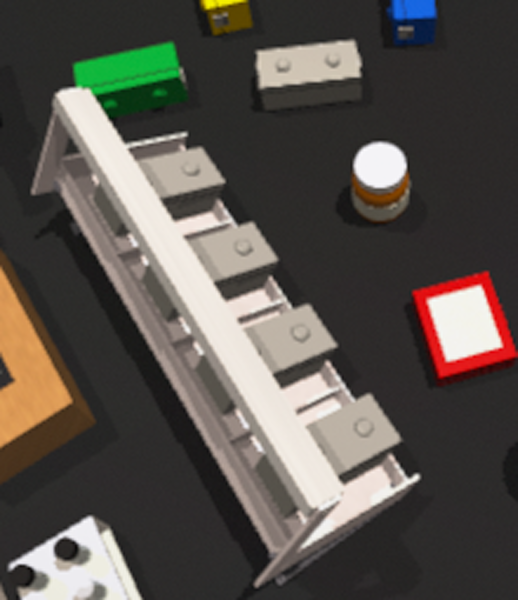

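View pics/side0z.png

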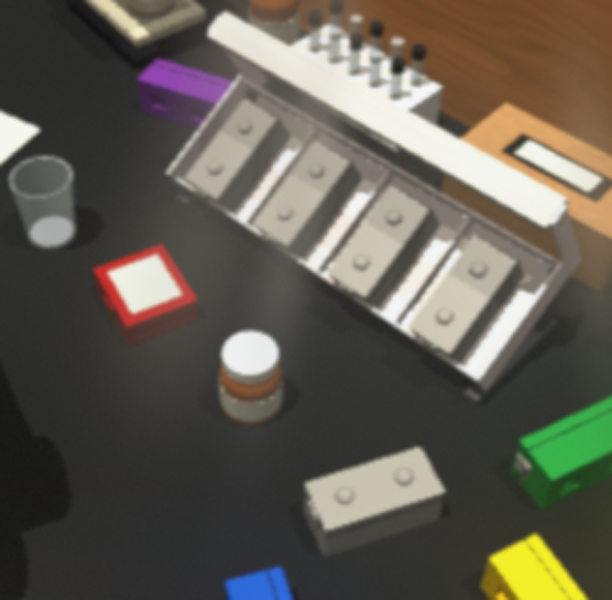

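Run:
```python
from h import *
c=np.load('pics/side0.npz'); s=600/245
pts=dict(c1lo=(214,169),c1hi=(246,128),c2lo=(285,213),c2hi=(317,171),c3lo=(361,263),c3hi=(394,218),c4lo=(444,316),c4hi=(479,269),
 rL=(345,495),rR=(404,476),rc=(375,485),jar=(250,353),box=(145,287),beak=(45,175),barL=(224,33),barR=(550,205),lipL=(172,172),lipR=(484,386),barm=(387,112))
for k,(a,b) in pts.items():
    u,v=170+a/s,85+b/s; print(k,np.round(W(c,u,v)).tolist(), round(u),round(v))
c=np.load('pics/scene0.npz'); s=600/255
pts=dict(c1lo=(364,427),c2lo=(301,333),c3lo=(243,247),c4lo=(191,168),rL=(283,65),rR=(333,60),jar=(380,163),box=(465,325),barA=(72,97),barB=(328,495),barm=(195,285))
for k,(a,b) in pts.items():
    u,v=120+a/s,145+b/s; print('sc',k,np.round(W(c,u,v)).tolist())
```

```text
c1lo [590.0, 134.0, 89.0] 257 154
c1hi [642.0, 135.0, 120.0] 270 137
c2lo [597.0, 24.0, 89.0] 286 172
c2hi [648.0, 25.0, 119.0] 299 155
c3lo [600.0, -89.0, 90.0] 317 192
c3hi [652.0, -87.0, 120.0] 331 174
c4lo [606.0, -199.0, 89.0] 351 214
c4hi [657.0, -198.0, 121.0] 366 195
rL [393.0, -262.0, 59.0] 311 287
rR [448.0, -286.0, 59.0] 335 279
rc [424.0, -272.0, 53.0] 323 283
jar [431.0, -94.0, 87.0] 272 229
box [440.0, 87.0, 37.0] 229 202
beak [453.0, 283.0, 70.0] 188 156
barL [653.0, 180.0, 223.0] 261 98
barR [682.0, -245.0, 226.0] 395 169
lipL [578.0, 199.0, 51.0] 240 155
lipR [607.0, -260.0, 29.0] 368 243
barm [674.0, -46.0, 228.0] 328 131
sc c1lo [591.0, 141.0, 89.0]
sc c2lo [595.0, 31.0, 89.0]
sc c3lo [600.0, -82.0, 87.0]
sc c4lo [604.0, -194.0, 87.0]
sc rL [447.0, -280.0, 56.0]
sc rR [393.0, -254.0, 56.0]
sc jar [428.0, -91.0, 86.0]
sc box [441.0, 96.0, 36.0]
sc barA [678.0, -244.0, 223.0]
sc barB [655.0, 198.0, 220.0]
sc barm [664.0, -10.0, 222.0]
```

Run:
```python
from h import *
th=np.radians(2.6); ex=np.array([np.cos(th),np.sin(th),0]); ey=np.array([-np.sin(th),np.cos(th),0])
for n in ['side','scene']:
    c=np.load(f'pics/{n}0.npz'); d=c['depth']
    v,u=np.mgrid[0:420,0:560]; X=np.stack([(u-c['cx'])/c['fx']*d,(v-c['cy'])/c['fy']*d,d],-1)
    X=(X-c['t'])@c['R']; 
    m=(d>0)&(X[...,2]>185)&(X[...,2]<240)&(X[...,0]>600)&(X[...,0]<720)&(X[...,1]>-270)&(X[...,1]<220)
    Y=X[m]; a=Y@ex; b=Y@ey
    print(n,m.sum(),'rx',np.percentile(a,[1,5,25,50,75,95,99]).round(),'z',np.percentile(Y[:,2],[1,5,25,50,75,95,99]).round(),'ry',np.percentile(b,[1,50,99]).round())
    for lo in range(640,700,6):
        k=(a>lo)&(a<lo+6); 
        if k.sum()>5: print(lo,k.sum(),np.percentile(Y[k,2],[10,50,90]).round())
    # bar yaw
    p=np.polyfit(Y[:,1],Y[:,0],1); print('yaw',np.degrees(np.arctan(-p[0])))
c=np.load('pics/wrist0.npz'); o=ctrl.get_obs()
C=-c['R'].T@c['t']; print('cam in tool',o['tcp_rot'].T@(C-o['eef_pos']), 'axis', (o['tcp_rot'].T@c['R'].T).round(2))
```

```text
side 2444 rx [651. 652. 657. 665. 673. 680. 683.] z [200. 207. 219. 224. 229. 233. 234.] ry [-287.  -95.  167.]
646 93 [216. 218. 220.]
652 605 [208. 217. 221.]
658 493 [216. 222. 225.]
664 416 [222. 225. 228.]
670 470 [225. 229. 232.]
676 330 [229. 232. 234.]
682 26 [197. 231. 232.]
688 8 [187. 194. 206.]
yaw 2.791333792530166
scene 4035 rx [649. 651. 659. 669. 678. 685. 687.] z [196. 214. 218. 222. 226. 230. 231.] ry [-280.  -13.  176.]
646 290 [212. 214. 216.]
652 609 [214. 217. 219.]
658 620 [218. 220. 222.]
664 638 [221. 223. 226.]
670 652 [225. 227. 229.]
676 681 [224. 228. 231.]
682 513 [216. 220. 224.]
688 22 [186. 194. 199.]
694 10 [185. 189. 192.]
yaw 2.4462652263657905
cam in tool [  -1.00960614  -66.16501562 -130.91328982] axis [[ 1.   -0.   -0.  ]
 [ 0.    0.96  0.26]
 [ 0.   -0.26  0.96]]
```

```bash
python3 -m crank '[-0.5,-1,0.3,0,-1,-0.5,-1,0.3,0,-1,-0.5,-1,0.3,0,-1,-0.5,-1,0.3,0,-0.37,-0.5,-1,0.3,0,0,-0.5,-1,0.3,0,0,-0.5,-1,0.3,0,0,-0.5,-1,0.3,0,0,-0.5,-1,0.3,0,0,-0.5,-1,0.3,0,0,-0.5,-1,0.3,0,0,-0.5,-1,0.3,0,0]'
```

```text
clock: 1.15
eef_pos: [296.8, 258.6, 242.1]
tcp_rot: [[-0.047, 0.999, 0.0], [0.999, 0.047, -0.0], [-0.0, 0.0, -1.0]]
ft_force: [0.8, -0.8, -0.3]
opening: 63.9
```

```bash
cat >> h.py <<'E'
th=np.radians(2.6); ex=np.array([np.cos(th),np.sin(th),0]); ey=np.array([-np.sin(th),np.cos(th),0])
def st():
    o=ctrl.get_obs(); p=o['eef_pos']; x=o['tcp_rot'][:,0]
    print('t%.2f'%o['clock'],'pos',p.round(1),'rx %.1f ry %.1f z %.1f'%(p@ex,p@ey,p[2]),'xang %.2f'%np.degrees(np.arctan2(x[1],x[0])),'tilt',o['tcp_rot'][:,2].round(3),'F',o['ft_force'].round(1),'M',o['torque'].round(3),'op %.1f'%o['opening'],'q6 %.2f'%o['q'][5])
E
python3 -c "
from h import *; st()"
```

```text
t1.15 pos [296.8 258.6 242.1] rx 308.2 ry 244.8 z 242.1 xang 92.68 tilt [ 0. -0. -1.] F [ 0.8 -0.8 -0.3] M [-0.021  0.007 -0.03 ] op 63.9 q6 -1.04
```

```bash
python3 -m crank '[-0.5,-1,0.5,0,0,-0.5,-1,0.5,0,0,-0.5,-1,0.5,0,0,-0.5,-1,0.5,0,0,-0.5,-1,0.5,0,0,-0.5,-1,0.5,0,0,-0.5,-1,0.5,0,0,-0.5,-1,0.5,0,0,-0.5,-1,0.5,0,0,-0.5,-1,0.5,0,0,-0.5,-1,0.5,0,0,-0.5,-1,0.5,0,0,-0.5,-1,0.5,0,0,-0.5,-1,0.5,0,0,-0.5,-0.7,0,0,0,-0.5,-0.5,0,0,0,-0.5,-0.3,0,0,0]' | head -2
python3 -c "
from h import *; st(); shot('wrist','w1',s=1.4)"
```

```text
clock: 2.57
eef_pos: [527.8, -196.2, 241.8]
t2.57 pos [ 527.8 -196.2  241.8] rx 518.4 ry -220.0 z 241.8 xang 92.56 tilt [-0.001  0.    -1.   ] F [ 0.2  1.1 -0.7] M [ 0.033 -0.007 -0.019] op 63.8 q6 -2.07
```

View pics/w1.png

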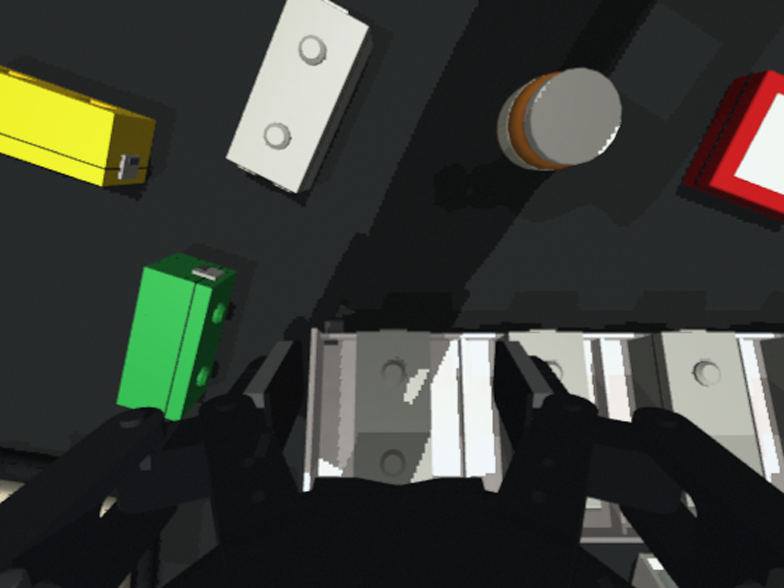

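Wrist view: case 4's studs are at (393,373) and (393,462), case 2's lower stud is at (707,373), and the repair studs are at (312,48) and (277,135). The green look-alike sits on the right, clear of the work.

Run:
```python
from h import *
c=np.load('pics/w1.npz')
for k,(a,b) in dict(c4lo=(393,372),c4hi=(393,462),c2lo=(707,373),r1=(312,48),r2=(277,135),jar=(573,115),gnear=(160,260),rc1=(228,157),rc2=(297,192),rc3=(370,35)).items():
    X=W(c,a/1.4,b/1.4); print(k,X.round(1),'rx %.1f ry %.1f'%(X@ex,X@ey))
```

```text
c4lo [ 605.2 -197.5   87.6] rx 595.6 ry -224.8
c4hi [ 656.5 -195.1  117.3] rx 646.9 ry -224.7
c2lo [595.9  23.2  88.4] rx 596.4 ry -3.8
r1 [ 393.7 -258.8   56.8] rx 381.5 ry -276.4
r2 [ 448.2 -282.8   57.2] rx 434.9 ry -302.8
jar [429.9 -94.7  84.6] rx 425.1 ry -114.1
gnear [ 552.3 -400.5    0.9] rx 533.5 ry -425.1
rc1 [ 464.1 -319.3   50. ] rx 449.1 ry -340.1
rc2 [ 486.2 -271.9   47.9] rx 473.4 ry -293.7
rc3 [ 379.1 -223.1   34.6] rx 368.6 ry -240.0
```

```bash
python3 -m crank '[-0.5,-0.16,0.9,0.3,0,-0.5,0,0.9,0.9,0,-0.5,0,0.82,1,0,-0.5,0,0,1,0,-0.5,0,0,1,0,-0.5,0,0,0.9,0,-0.5,0,0,0.5,0,-0.5,0,0,0.31,0,-0.5,0,0,0,0]' | head -2
python3 -c "
from h import *; st(); shot('side','s1',s=1.4);shot('scene','c1',s=1.4)"
```

```text
clock: 3.37
eef_pos: [605.5, -194.8, 63.1]
t3.37 pos [ 605.5 -194.8   63.1] rx 596.0 ry -222.1 z 63.1 xang 92.67 tilt [-0.003  0.002 -1.   ] F [-0.9  0.4  0.2] M [ 0.006 -0.006  0.016] op 63.9 q6 -2.01
```

View pics/s1.png

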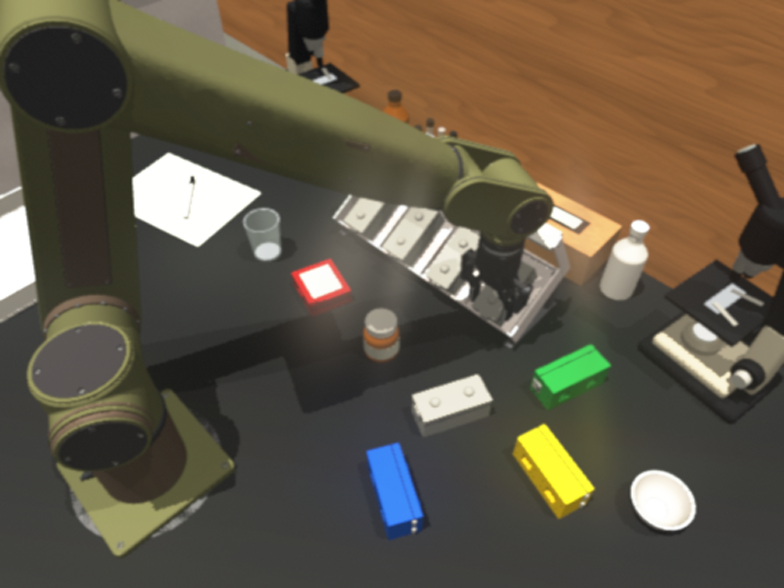

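View pics/c1.png

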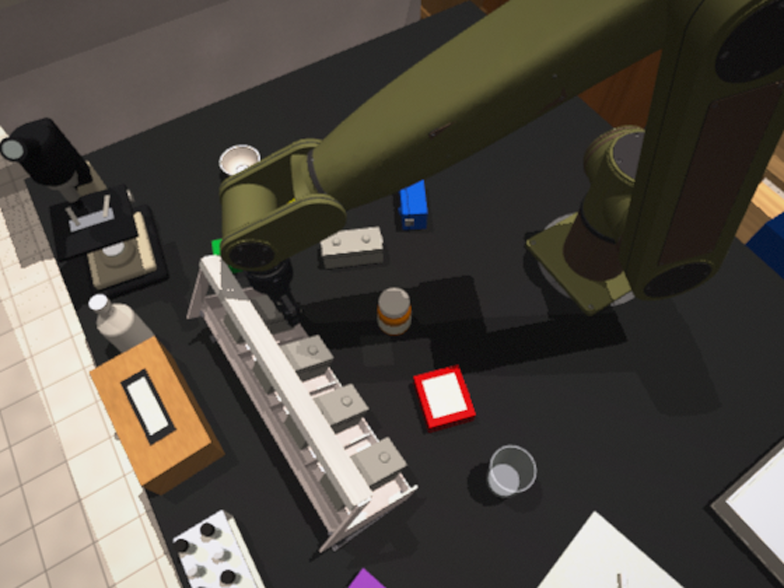

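```bash
python3 -m crank '[0,-0.09,0,0,0,1,0,0,0,0,1,0,0,0,0,1,0,0,0,0,1,0,0,0,0,1,0,0,0,0]' | tail -2
python3 -c "
from h import *; st()"
python3 -m crank '[1,0,-0.25,-0.43,0,1,0,-0.5,-0.87,0,1,0,-0.5,-0.87,0,1,0,-0.5,-0.87,0,1,0,-0.5,-0.87,0,1,0,-0.5,-0.87,0,1,0,-0.25,-0.2,0,1,0,0,0,0]' | tail -2
python3 -c "
from h import *; st(); shot('side','s2',(290,100,480,260),4)"
```

```text
ft_force: [-0.4, 0.9, 6.1]
opening: 53.1
t3.97 pos [ 608.6 -199.3   68.1] rx 598.9 ry -226.7 z 68.1 xang 92.63 tilt [ 0.004 -0.001 -1.   ] F [-0.4  0.9  6.1] M [0.455 0.244 0.027] op 53.1 q6 -2.02
ft_force: [0.4, 0.6, -4.0]
opening: 53.0
t4.63 pos [ 517.1 -203.7  217.1] rx 507.3 ry -226.9 z 217.1 xang 92.58 tilt [ 0.004 -0.003 -1.   ] F [ 0.4  0.6 -4. ] M [-0.014  0.029 -0.011] op 53.0 q6 -2.09
```

View pics/s2.png

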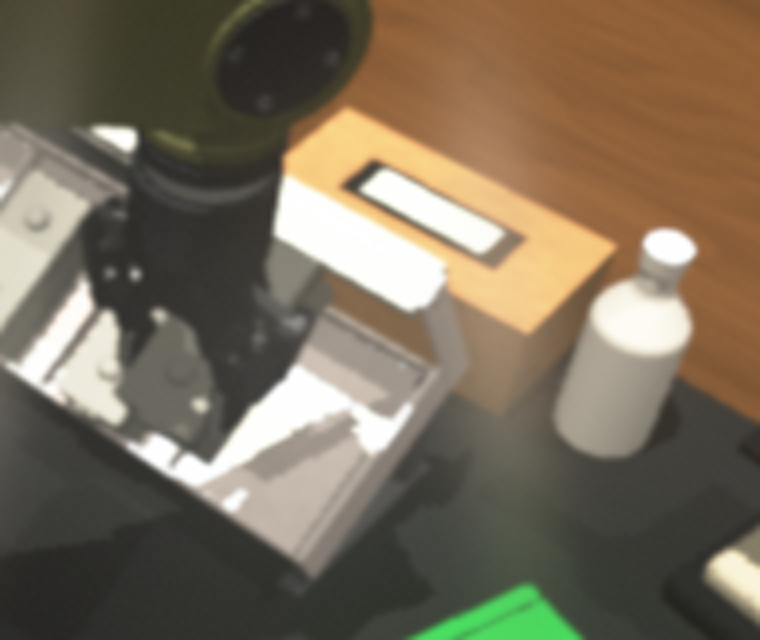

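```bash
python3 -m crank '[1,0.3,-0.7,0.5,0,1,0.27,-0.8,1,0,1,0,-0.7,1,0,1,0,0,1,0,1,0,0,1,0,1,0,0,0.7,0,1,0,0,0.37,0,1,0,0,0,0,1,0,0,0,0]' | tail -2
python3 -c "
from h import *; st(); shot('side','s3',(200,100,440,280),3.3); shot('wrist','w3')"
```

```text
ft_force: [-0.9, -0.2, -3.0]
opening: 52.6
t5.43 pos [ 449.9 -188.3   45.7] rx 440.9 ry -208.5 z 45.7 xang 92.66 tilt [-0.002  0.001 -1.   ] F [-0.9 -0.2 -3. ] M [ 0.014  0.069 -0.054] op 52.6 q6 -2.12
```

View pics/s3.png

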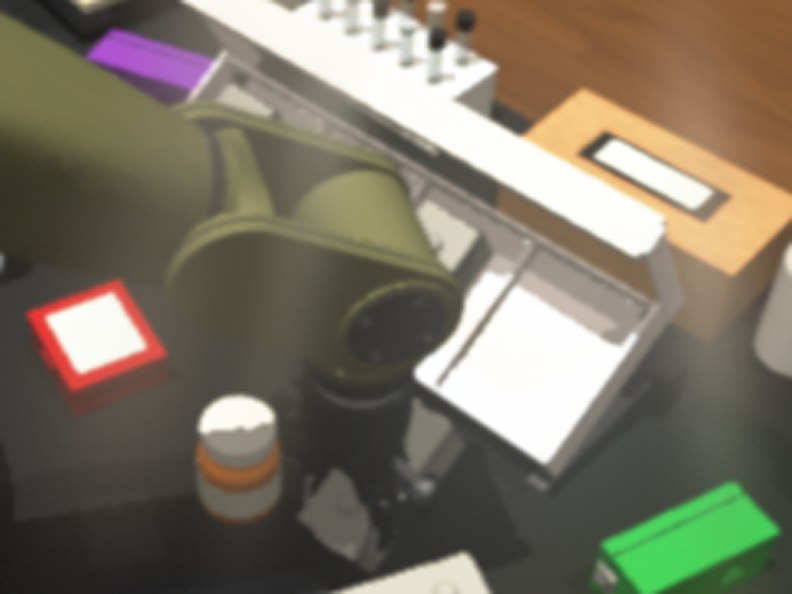

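View pics/w3.png

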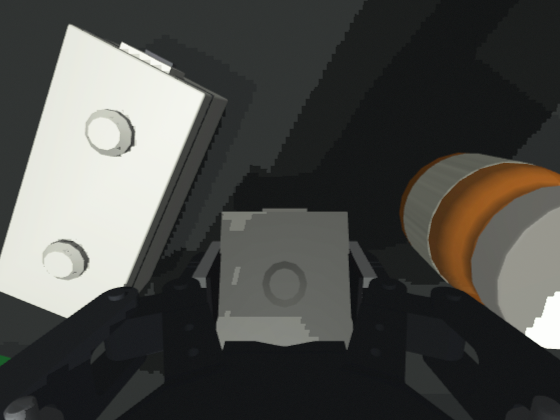

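```bash
cat >> h.py <<'E'
def lid(f,pts):
    c=np.load(f'pics/{f}.npz')
    for a in pts:
        X=W(c,*a); print(a,'rx %.1f ry %.1f z %.1f'%(X@ex,X@ey,X[2]))
E
python3 -c "
from h import *; lid('w3',[(235,220),(285,220),(335,220),(235,320),(285,320),(335,320),(285,285),(235,260)])"
```

```text
(235, 220) rx 418.2 ry -231.0 z 48.6
(285, 220) rx 418.1 ry -209.6 z 48.7
(335, 220) rx 418.1 ry -188.2 z 48.7
(235, 320) rx 453.4 ry -229.5 z 68.2
(285, 320) rx 453.4 ry -209.7 z 68.4
(335, 320) rx 453.4 ry -189.8 z 68.3
(285, 285) rx 438.6 ry -209.7 z 67.0
(235, 260) rx 432.5 ry -230.3 z 57.6
```

```bash
python3 -m crank '[1,0,0,0.1,0,1,0,0.2,0.05,0,1,0,0.2,0.05,0,1,0,0.2,0.05,0]' | tail -2
python3 -c "
from h import *; st(); shot('wrist','w4');lid('w4',[(285,220),(285,320)])"
```

```text
ft_force: [-8.9, 0.7, 12.7]
opening: 53.2
t5.87 pos [ 468.3 -188.7   41.9] rx 459.3 ry -209.7 z 41.9 xang 92.69 tilt [-0.003 -0.001 -1.   ] F [-8.9  0.7 12.7] M [ 0.116  1.892 -0.043] op 53.2 q6 -2.10
(285, 220) rx 435.0 ry -210.6 z 48.1
(285, 320) rx 472.0 ry -210.6 z 63.2
```

```bash
python3 -m crank '[1,0,0.2,0.06,0,1,0,0.2,0.08,0,1,0,0.2,0.08,0,1,0,0.2,0.08,0]' | tail -2
python3 -c "
from h import *; st(); shot('wrist','w5');lid('w5',[(285,220),(285,320)])"
```

```text
ft_force: [-10.2, -1.6, 30.7]
opening: 53.1
t6.25 pos [ 492.9 -187.7   32.9] rx 483.8 ry -209.9 z 32.9 xang 92.70 tilt [-0.002 -0.002 -1.   ] F [-10.2  -1.6  30.7] M [-0.064  3.258  0.1  ] op 53.1 q6 -2.08
(285, 220) rx 455.7 ry -210.8 z 50.5
(285, 320) rx 499.3 ry -210.7 z 50.4
```

```bash
python3 -m crank '[1,0,0,-1,0,1,0,0,-1,0,1,0,0,-1,0,1,0,0,-1,0,1,0,-0.5,-0.5,0,1,0,0,0,0,1,0,0,0,0,1,0,0,0,0]' | tail -2
python3 -c "
from h import *; st(); shot('wrist','w6');st();lid('w6',[(285,220),(285,320)])"
```

```text
ft_force: [-1.1, 1.1, -4.7]
opening: 53.4
t6.97 pos [ 476.8 -187.1  164.2] rx 467.8 ry -208.5 z 164.2 xang 92.63 tilt [-0.002  0.001 -1.   ] F [-1.1  1.1 -4.7] M [-0.015  0.096  0.008] op 53.4 q6 -2.10
t7.02 pos [ 476.6 -186.9  163.6] rx 467.6 ry -208.4 z 163.6 xang 92.64 tilt [-0.003  0.002 -1.   ] F [-0.9 -0.7 -4. ] M [-0.01   0.072 -0.012] op 53.1 q6 -2.10
(285, 220) rx 439.7 ry -209.4 z 181.9
(285, 320) rx 483.3 ry -209.4 z 181.7
```

```bash
cat > smp.py <<'E'
from h import *
import sys
n=int(sys.argv[1]) if len(sys.argv)>1 else 8
for i in range(n):
    o=ctrl.get_obs(); print('t%.3f'%o['clock'],'rx %.1f'%(o['eef_pos']@ex),o['torque'].round(3),o['ft_force'].round(1)); 
    if i<n-1: ctrl.read_camera('wrist')
E
python3 -m crank '[1,0,-0.6,0,0,1,0,-0.8,0,0,1,0,-0.6,0,0]' >/dev/null; python3 smp.py
python3 -m crank '[1,0,0.6,0,0,1,0,0.8,0,0,1,0,0.6,0,0]' >/dev/null; python3 smp.py
```

```text
t7.267 rx 406.6 [-0.029  0.127  0.032] [-0.2  0.1 -3.9]
t7.317 rx 404.2 [-0.024  0.064  0.023] [ 0.2  0.2 -3.9]
t7.367 rx 405.8 [-0.011  0.03  -0.012] [ 1.3  0.4 -3.9]
t7.417 rx 407.1 [-0.029  0.041 -0.015] [ 0.5  0.3 -3.4]
t7.467 rx 408.0 [-0.045  0.091 -0.01 ] [ 0.1 -0.1 -4.1]
t7.517 rx 408.5 [-0.015  0.143  0.048] [ 0.3 -0.1 -3.9]
t7.567 rx 408.7 [-0.03   0.095 -0.018] [ 0.5 -0.2 -4.2]
t7.617 rx 408.9 [0.006 0.102 0.027] [-0.   0.5 -4. ]
t7.867 rx 470.2 [0.006 0.097 0.037] [ 0.3 -0.9 -2.4]
t7.917 rx 472.7 [0.008 0.022 0.015] [ 0.1  0.5 -3.1]
t7.967 rx 471.0 [-0.023 -0.015 -0.047] [ 0.4  0.2 -3.7]
t8.017 rx 469.6 [ 0.021  0.099 -0.051] [-0.2 -0.2 -3.9]
t8.067 rx 468.7 [-0.003  0.094  0.008] [-0.5 -0.8 -3.9]
t8.117 rx 468.1 [ 0.031  0.064 -0.017] [ 0.2  0.3 -3.5]
t8.167 rx 467.9 [-0.024  0.103  0.041] [ 0.1  1.2 -4.2]
t8.217 rx 467.8 [0.009 0.086 0.008] [-0.1 -0.2 -4.3]
```

```bash
python3 -m crank '[1,0,-1,0,0,1,0,-1,0,0]' >/dev/null; python3 smp.py 9
python3 -m crank '[1,0,1,0,0,1,0,1,0,0]' >/dev/null; python3 smp.py 9
```

```text
t8.383 rx 407.7 [-0.051  0.208 -0.014] [-0.4  0.6 -2.6]
t8.433 rx 402.4 [ 0.072  0.146 -0.003] [ 0.3  1.  -5.5]
t8.483 rx 404.5 [0.057 0.104 0.01 ] [ 0.7  1.5 -3.9]
t8.533 rx 406.3 [-0.057  0.118 -0.006] [ 0.4  0.1 -3.4]
t8.583 rx 407.5 [-0.012  0.008 -0.005] [-0.2  0.  -3. ]
t8.633 rx 408.2 [ 0.047  0.088 -0.019] [ 0.4 -1.2 -3.5]
t8.683 rx 408.6 [-0.048  0.079  0.016] [-0.5  0.4 -3.2]
t8.733 rx 408.8 [0.009 0.028 0.004] [ 0.2  0.1 -3.4]
t8.783 rx 408.9 [ 0.015  0.051 -0.016] [ 0.   0.  -3.9]
t8.950 rx 468.9 [-0.095  0.016 -0.031] [ 0.1 -0.7 -3.1]
t9.000 rx 474.2 [-0.052 -0.073  0.043] [ 0.4 -0.5 -2.5]
t9.050 rx 471.9 [-0.052  0.131 -0.03 ] [ 0.1 -0.4 -3.7]
t9.100 rx 470.2 [0.028 0.092 0.021] [-0.2 -0.3 -4.6]
t9.150 rx 469.1 [ 0.007  0.19  -0.014] [-0.   0.1 -3.5]
t9.200 rx 468.4 [-0.033  0.126  0.068] [ 1.4  0.5 -4.2]
t9.250 rx 468.1 [-0.015  0.129  0.003] [-0.1 -0.1 -3.6]
t9.300 rx 467.9 [-0.001  0.126 -0.027] [-0.5 -0.1 -4.1]
t9.350 rx 467.8 [ 0.018  0.138 -0.029] [ 0.  -0.5 -4.1]
```

```bash
cat > smp2.py <<'E'
from h import *
import sys
n=int(sys.argv[1]); L=[]
for i in range(n):
    L.append(ctrl.get_obs()['torque'][1]); 
    if i<n-1: ctrl.read_camera('wrist')
L=np.array(L); print(L.round(2), 'late mean %.3f sd %.3f'%(L[6:].mean(),L[6:].std()))
E
python3 -m crank '[1,0,-1,0,0,1,0,-1,0,0,1,0,-0.5,0,0]' >/dev/null; python3 smp2.py 16
python3 -m crank '[1,0,1,0,0,1,0,1,0,0,1,0,0.5,0,0]' >/dev/null; python3 smp2.py 16
```

```text
[0.1  0.09 0.14 0.1  0.05 0.04 0.08 0.24 0.08 0.01 0.04 0.02 0.07 0.02
 0.02 0.05] late mean 0.063 sd 0.064
[0.14 0.06 0.16 0.16 0.14 0.17 0.15 0.13 0.22 0.19 0.16 0.19 0.14 0.19
 0.19 0.18] late mean 0.174 sd 0.025
```

```bash
python3 -m crank '[1,0,-1,0,0,1,0,-1,0,0,1,0,-0.5,0,0]' >/dev/null; python3 smp2.py 14
python3 -m crank '[1,0,1,0,0,1,0,1,0,0,1,0,0.5,0,0]' >/dev/null; python3 smp2.py 14; python3 -c "
from h import *; st(); shot('wrist','w7');st();lid('w7',[(285,220),(285,320)])"
```

```text
[0.12 0.1  0.09 0.06 0.07 0.04 0.09 0.52 0.07 0.08 0.05 0.05 0.06 0.07] late mean 0.125 sd 0.148
[0.11 0.08 0.11 0.14 0.1  0.17 0.17 0.13 0.28 0.12 0.16 0.11 0.18 0.15] late mean 0.163 sd 0.051
t13.15 pos [ 477.  -187.6  165.9] rx 468.0 ry -209.1 z 165.9 xang 92.62 tilt [ 0. -0. -1.] F [ 0.7 -0.5 -4. ] M [-0.009  0.151 -0.027] op 53.0 q6 -2.10
t13.20 pos [ 477.1 -187.6  165.9] rx 468.1 ry -209.0 z 165.9 xang 92.63 tilt [ 0. -0. -1.] F [ 0.3  0.7 -5.1] M [ 0.069  0.145 -0.031] op 52.8 q6 -2.10
(285, 220) rx 439.9 ry -209.9 z 183.5
(285, 320) rx 483.6 ry -209.9 z 183.2
```

```bash
python3 -m crank '[1,0,0,1,0,1,0,0,1,0,1,0,0,1,0,1,0,0,0.9,0,1,0,0,0.4,0,1,0,0,0.08,0,1,0,0,0,0,1,0,0,0,0]' | tail -2
python3 -c "
from h import *; st(); shot('wrist','w8',s=1.4)"
```

```text
ft_force: [0.5, -0.2, -3.5]
opening: 53.4
t13.87 pos [ 478.2 -188.    35.4] rx 469.1 ry -209.5 z 35.4 xang 92.64 tilt [ 0.002 -0.001 -1.   ] F [ 0.5 -0.2 -3.5] M [-0.036  0.173  0.036] op 53.4 q6 -2.10
```

View pics/w8.png

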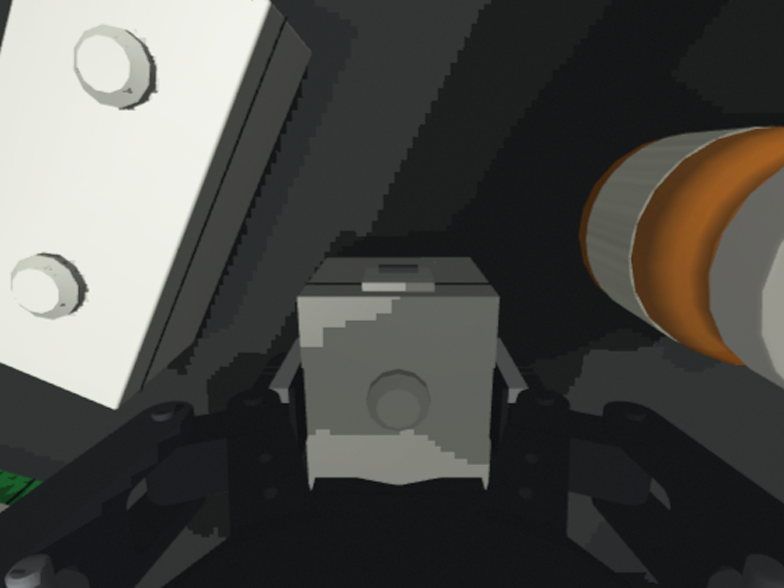

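```bash
python3 -c "
from h import *; lid('w8',[(284,289),(284,287),(284,270),(284,214),(230,250),(340,250)])
lid('w8',[(79,46),(75,52),(29,203),(170/1.4,24/1.4),(5,230),(60,150)])"
```

```text
(284, 289) rx 466.4 ry -210.7 z 59.3
(284, 287) rx 465.7 ry -210.7 z 59.1
(284, 270) rx 459.6 ry -210.7 z 57.2
(284, 214) rx 438.5 ry -210.7 z 53.2
(230, 250) rx 453.2 ry -231.7 z 53.1
(340, 250) rx 453.2 ry -189.1 z 53.1
(79, 46) rx 381.5 ry -275.9 z 56.3
(75, 52) rx 383.3 ry -277.2 z 56.7
(29, 203) rx 433.3 ry -302.7 z 56.4
(121.42857142857143, 17.142857142857142) rx 371.7 ry -264.0 z 50.3
(5, 230) rx 445.8 ry -319.3 z 50.6
(60, 150) rx 415.0 ry -292.1 z 50.5
```

```bash
python3 -m crank '[1,0,0,0.07,0,1,0,0,0,0,-0.5,0,0,0,0,-0.5,0,0,0,0,-0.5,0,0,0,0,-0.5,0,0.45,0,0,-0.5,0,0.48,0,0,-0.5,0,0,0,0,-0.5,0,0,0,0]' | tail -2
python3 -c "
from h import *; st(); shot('wrist','w9',s=1.4)"
```

```text
ft_force: [-0.6, -1.2, -0.7]
opening: 64.2
t14.67 pos [ 505.9 -186.5   32.9] rx 496.9 ry -209.2 z 32.9 xang 92.68 tilt [ 0.001 -0.001 -1.   ] F [-0.6 -1.2 -0.7] M [0.028 0.016 0.019] op 64.2 q6 -2.07
```

View pics/w9.png

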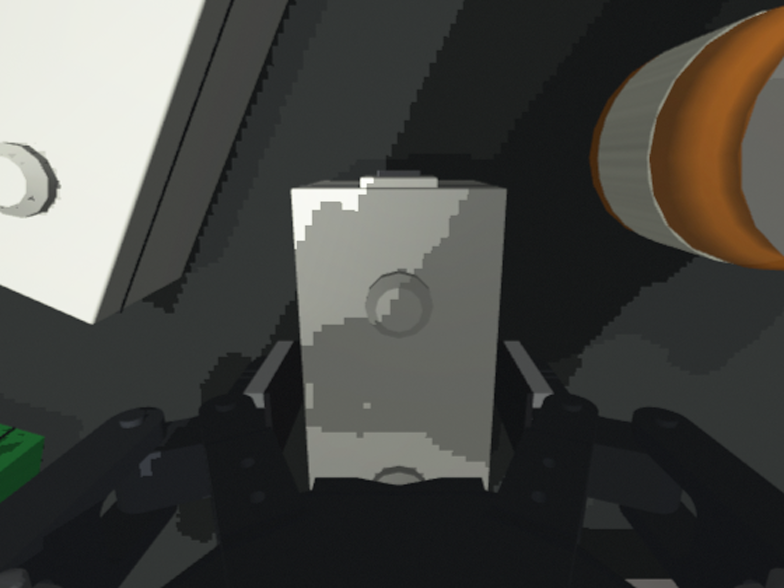

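```bash
python3 -m crank '[1,0,0,0,0,1,0,0,0,0,1,0,0,0,0,1,0,0,0,0,1,0,0,-0.6,0,1,0,0,-1,0,1,0,0,-1,0,1,-0.8,0,-1,0,1,-0.9,0.2,-0.9,0,1,-0.9,0.2,-0.8,0,1,-0.9,0.07,-0.6,0,1,-0.9,0,0,0,1,0,0,0,1,1,0,0,0,1,1,0,0,0,1,1,0,0,0,1,1,0,0,0,0.38,1,0,0,0,0,1,0,0,0,0,1,0,0,0,0]' | tail -2
python3 -c "
from h import *; st(); shot('wrist','w10',s=1.4)"
```

```text
ft_force: [0.0, -0.3, -2.6]
opening: 53.1
t16.38 pos [ 524.8 -317.1  208.3] rx 509.9 ry -340.6 z 208.3 xang 66.42 tilt [-0.001  0.001 -1.   ] F [ 0.  -0.3 -2.6] M [ 0.021  0.086 -0.051] op 53.1 q6 -1.79
```

View pics/w10.png

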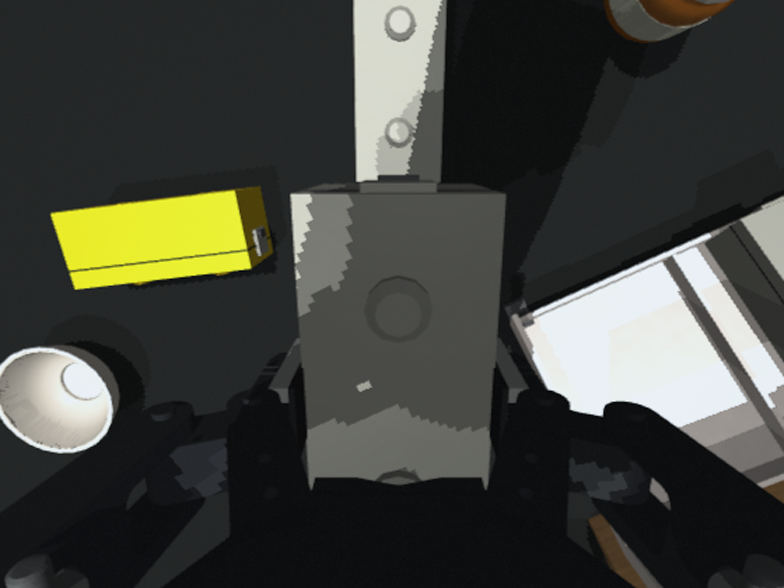

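Run:
```python
from h import *
c=np.load('pics/w10.npz'); p=c['pixels'][:,:,::-1]
cv2.imwrite('pics/w10a.png',cv2.resize(p[0:140,240:330],None,fx=4.2,fy=4.2,interpolation=cv2.INTER_CUBIC))
cv2.imwrite('pics/w10b.png',cv2.resize(p[185:245,250:320],None,fx=8,fy=8,interpolation=cv2.INTER_CUBIC))
```

```text
(no output)
```

View pics/w10a.png

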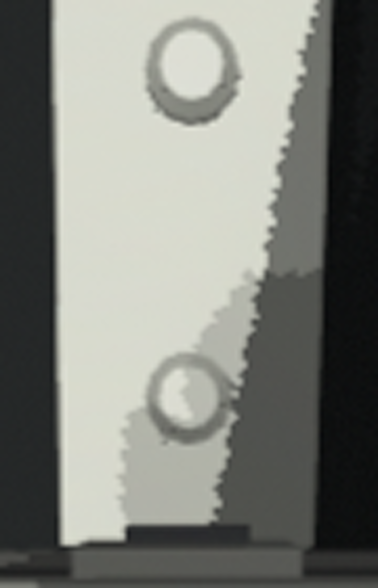

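View pics/w10b.png

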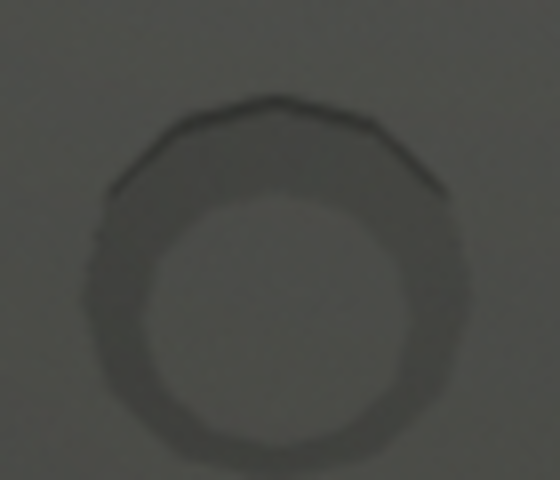

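Run:
```python
from h import *
c=np.load('pics/w10.npz'); o=ctrl.get_obs()
print(o['clock'])
def tf(u,v,d=None):
    X=W(c,u,v,d); return o['tcp_rot'].T@(X-o['eef_pos'])
def g(U,V,s,u0,v0): return u0+(U+.5)/s-.5, v0+(V+.5)/s-.5
for n,a in dict(ra=g(193,64,4.2,240,0),rb=g(187,391,4.2,240,0),held=g(277,320,8,250,185)).items():
    print(n,np.round(a,1),tf(*a).round(1))
for n,a in dict(eL1=g(53,10,4.2,240,0),eR1=g(330,10,4.2,240,0),eL2=g(62,530,4.2,240,0),eR2=g(317,530,4.2,240,0)).items():
    d=c['depth'][int(a[1]),int(270)] ; print(n,tf(*a,d).round(1))
for v in (205,240):
  for u in range(205,225,1): pass
h=cv2.cvtColor(c['pixels'],cv2.COLOR_RGB2GRAY); D=c['depth']
for v in (150,180,210): 
    ok=np.where(np.abs(D[v]-D[v,284])<3)[0]; L,R=ok[ok>190].min(),ok[ok<380].max(); print(v,L,R,tf(L,v,D[v,284]).round(1),tf(R,v,D[v,284]).round(1))
col=D[120:160,284]; print(col.round(0))
```

```text
16.4333
ra [285.6  14.9] [   0.2 -143.   152.4]
rb [284.1  92.7] [ -1.  -84.1 151.9]
held [284.2 224.6] [ -1.  -28.2 -23.6]
eL1 [ -26.7 -153.8  158. ]
eR1 [  26.5 -153.7  158.1]
eL2 [-13.  -61.8   0.2]
eR2 [ 11.5 -61.8   0.2]
150 209 360 [-27.3 -54.3 -19.1] [ 25.6 -54.2 -19.1]
180 211 358 [-27.4 -43.4 -18.2] [ 25.7 -43.4 -18.2]
210 266 303 [ -7.4 -33.8 -24.1] [  5.6 -33.8 -24.1]
[278. 280. 280. 280. 280. 128. 126. 128. 126. 126. 119. 116. 116. 116.
 116. 115. 116. 115. 112.   0. 110. 111. 111. 111. 112. 111. 112. 113.
 112. 112. 111. 113. 113. 113. 113. 113. 112. 113. 114. 114.]
```

Run:
```python
from h import *
c=np.load('pics/w10.npz'); o=ctrl.get_obs(); D=c['depth']; h=cv2.cvtColor(c['pixels'],cv2.COLOR_RGB2GRAY).astype(float)
d0=np.median(D[40:70,262:272]); 
Ls=[];Rs=[]
for v in range(3,122,3):
    r=h[v]; g=np.diff(r)
    L=245+np.argmax(g[245:262]); w=g[L-1:L+2]; l=L+.5+(w@[-1,0,1])/w.sum()
    R=308+np.argmin(g[308:322]); w=-g[R-1:R+2]; rr=R+.5+(w@[-1,0,1])/max(w.sum(),1e-3)
    d=np.median(D[v,262:272])
    Ls.append(o['tcp_rot'].T@(W(c,l,v,d)-o['eef_pos'])); Rs.append(o['tcp_rot'].T@(W(c,rr,v,d)-o['eef_pos']))
for n,A in (('L',np.array(Ls)),('R',np.array(Rs))):
    p=np.polyfit(A[:,1],A[:,0],1); res=A[:,0]-np.polyval(p,A[:,1]); k=abs(res)<2*res.std()
    p=np.polyfit(A[k,1],A[k,0],1); print(n,'slope deg',np.degrees(p[0]),'x at -113.5',np.polyval(p,-113.5),res.std())
```

```text
L slope deg -0.5195137370395857 x at -113.5 -27.297651833809986 0.11246983380692865
R slope deg 1.0642423729022095 x at -113.5 25.623295939633856 2.10242517425958
```

```bash
python3 -c "
from h import *; o=ctrl.get_obs(); R=o['tcp_rot'];t=np.radians(.52)
Rn=R@np.array([[np.cos(t),-np.sin(t),0],[np.sin(t),np.cos(t),0],[0,0,1]])
print('target',(o['eef_pos']+Rn@np.array([-1,-115.3,0])).round(1), np.degrees(np.arctan2(Rn[1,0],Rn[0,0])));st()"
python3 -m crank '[1,0,0,0,0.09,1,-0.03,-0.7,0,0,1,0,-1,0,0,1,0,-1,0.5,0,1,0,-0.8,0.8,0,1,0,-0.34,0.9,0,1,0,0,0.8,0,1,0,0,0.5,0,1,0,0,0.1,0,1,0,0,0,0,1,0,0,0,0,1,0,0,0,0]' | tail -2
python3 -c "
from h import *; st(); shot('wrist','w11',s=1.4);shot('side','s11',(260,170,380,300),5);shot('scene','c11',(200,130,310,220),6);st()"
```

```text
target [ 419.3 -271.   208.7] 65.88693017404977
t16.43 pos [ 525.  -317.2  208.6] rx 510.0 ry -340.6 z 208.6 xang 66.41 tilt [-0.001  0.001 -1.   ] F [ 0.1 -0.1 -3.1] M [0.072 0.028 0.012] op 53.1 q6 -1.79
ft_force: [0.6, -0.1, -4.4]
opening: 52.9
t17.43 pos [ 421.1 -272.   103.2] rx 408.4 ry -290.8 z 103.2 xang 65.83 tilt [ 0.003 -0.002 -1.   ] F [ 0.6 -0.1 -4.4] M [-0.043 -0.072  0.001] op 52.9 q6 -1.83
t17.58 pos [ 420.8 -271.8  102.8] rx 408.0 ry -290.6 z 102.8 xang 65.83 tilt [ 0.002 -0.002 -1.   ] F [-0.7 -1.  -3.4] M [ 0.003 -0.024 -0.009] op 53.1 q6 -1.83
```

View pics/s11.png

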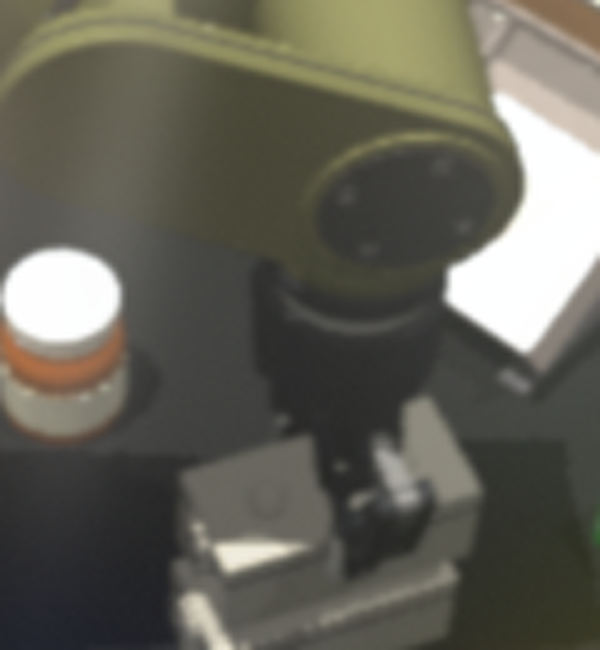

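View pics/w11.png

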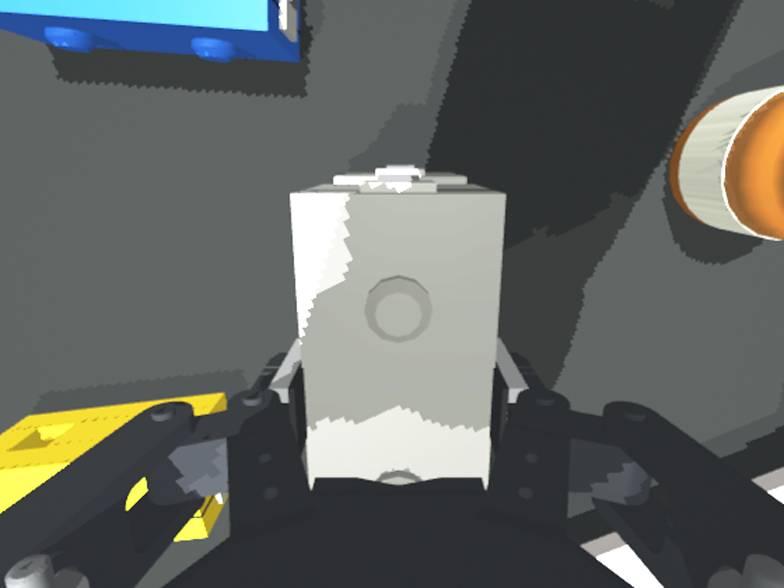

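View pics/c11.png

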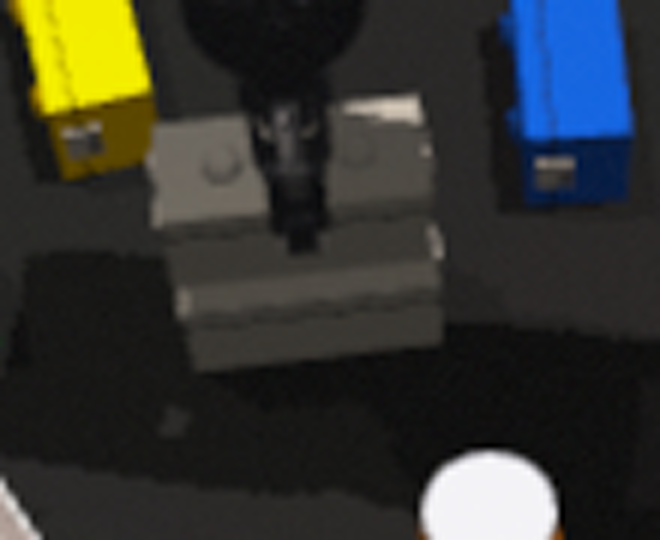

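```bash
python3 -m crank '[1,0,0,0.2,0,1,0,0,0.15,0,1,0,0,0,0,1,0,0,0,0,1,0,0,0,0]' | tail -2
python3 -c "
from h import *; st()"
```

```text
ft_force: [0.6, -0.6, -3.2]
opening: 53.2
t18.00 pos [ 419.8 -271.    90.6] rx 407.0 ry -289.8 z 90.6 xang 65.82 tilt [-0.  0. -1.] F [ 0.6 -0.6 -3.2] M [ 0.004 -0.016  0.039] op 53.2 q6 -1.83
```

```bash
python3 -m crank '[1,0,-0.02,0.05,0,1,0,0,0.05,0,1,0,0,0,0,1,0,0,0,0]' | tail -2
python3 -c "
from h import *; st()"
```

```text
ft_force: [0.9, 0.3, -3.8]
opening: 52.6
t18.33 pos [ 419.3 -270.8   87.7] rx 406.5 ry -289.5 z 87.7 xang 65.82 tilt [-0.  0. -1.] F [ 0.9  0.3 -3.8] M [-0.02  -0.048  0.036] op 52.6 q6 -1.83
```

```bash
python3 -m crank '[1,0,0,0.05,0,1,0,0,0.05,0,1,0,0,0,0]' | tail -2
python3 -c "
from h import *; st()"
python3 -m crank '[1,0,0,0.05,0,1,0,0,0.04,0,1,0,0,0,0]' | tail -2
python3 -c "
from h import *; st()"
```

```text
ft_force: [-0.0, 0.3, -3.4]
opening: 53.2
t18.58 pos [ 419.1 -270.7   84.4] rx 406.4 ry -289.4 z 84.4 xang 65.82 tilt [-0.001  0.    -1.   ] F [-0.   0.3 -3.4] M [-0.01  -0.058  0.025] op 53.2 q6 -1.83
ft_force: [-4.3, 2.6, 5.6]
opening: 53.1
t18.83 pos [ 419.5 -271.    83.5] rx 406.8 ry -289.7 z 83.5 xang 65.83 tilt [-0.001  0.    -1.   ] F [-4.3  2.6  5.6] M [ 0.44   0.613 -0.01 ] op 53.1 q6 -1.83
```

```bash
python3 -m crank '[1,0,0,0.05,0,1,0,0,0.05,0,1,0,0,0,0]' | tail -2
python3 -c "
from h import *; st(); shot('side','s12',(260,170,380,300),5);shot('scene','c12',(200,130,310,220),6)"
```

```text
ft_force: [-13.3, 10.2, 24.0]
opening: 52.8
t19.08 pos [ 419.6 -271.    83.5] rx 406.8 ry -289.8 z 83.5 xang 65.83 tilt [-0.002  0.001 -1.   ] F [-13.3  10.2  24. ] M [ 1.427  1.964 -0.059] op 52.8 q6 -1.83
```

View pics/s12.png

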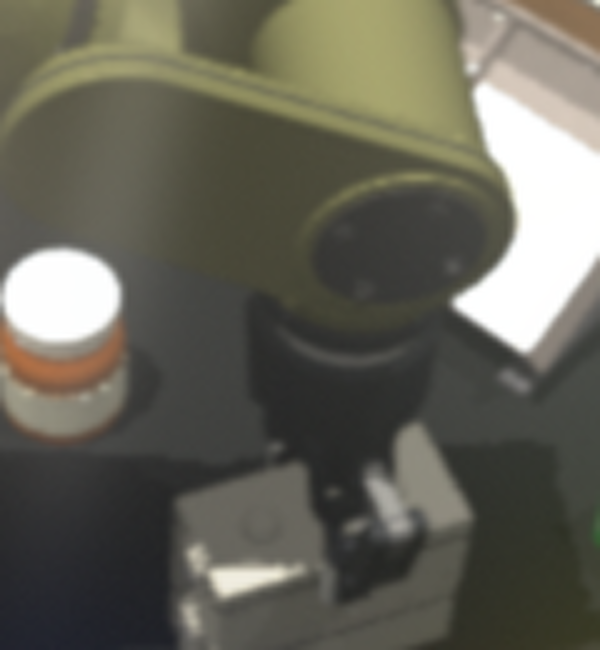

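View pics/c12.png

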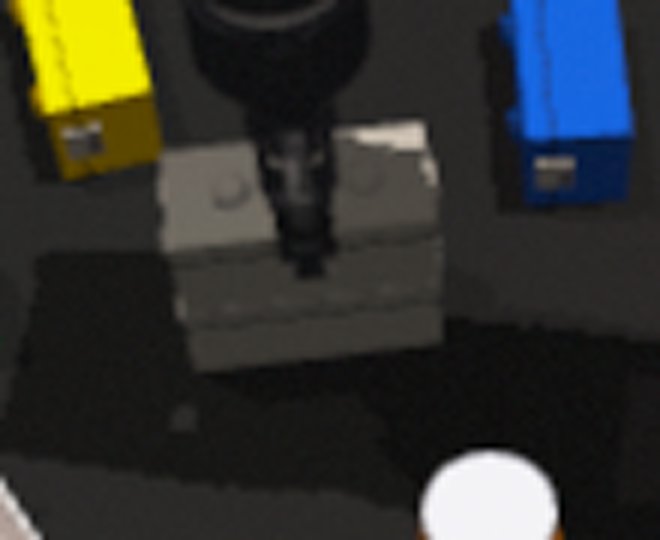

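The case is flush and z has stopped at its home height. I'll ease off the load, release, rise and inspect.

```bash
python3 -m crank '[1,0,0,-0.1,0,1,0,0,-0.05,0,0,0,0,0,0,-0.6,0,0,0,0,-0.6,0,0,0,0,-0.6,0,0,0,0,-0.6,0,0,-0.4,0,-0.6,0,0,-1,0,-0.6,0,0,-1,0,-0.6,0,0.5,-1,0,-0.6,0,1,-1,0,-0.6,0,1,-0.5,0,-0.6,0,1,0,0,-0.6,0,0.8,0,0,-0.6,0,0,0,0,-0.6,0,0,0,0]' | tail -2
python3 -c "
from h import *; st(); shot('wrist','w13',s=1.4);shot('side','s13',(240,170,400,300),5);shot('scene','c13',s=1.4)"
```

```text
ft_force: [-0.3, 1.0, 0.2]
opening: 68.0
t20.52 pos [ 537.1 -323.7  230.4] rx 521.8 ry -347.7 z 230.4 xang 65.85 tilt [-0.  0. -1.] F [-0.3  1.   0.2] M [-0.016  0.009  0.035] op 68.0 q6 -1.78
```

View pics/s13.png

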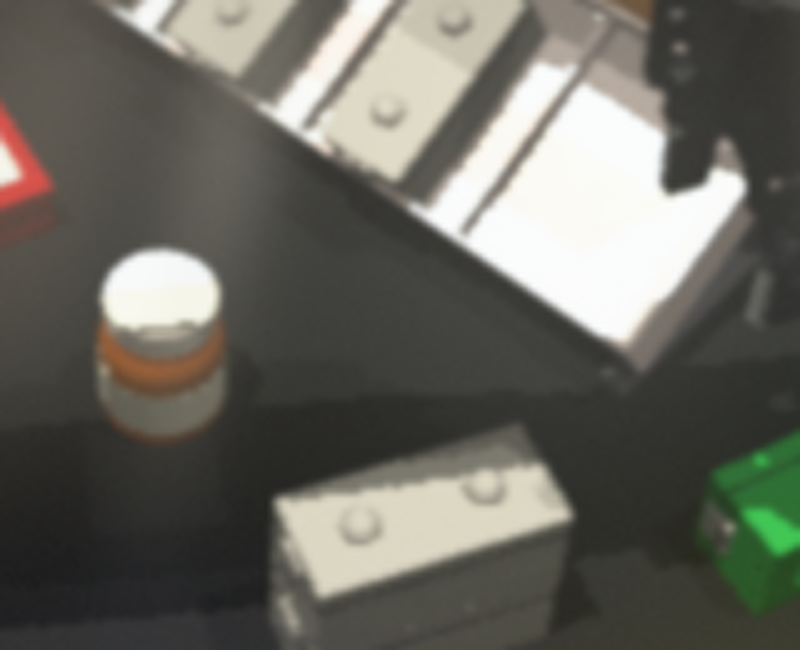

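View pics/w13.png

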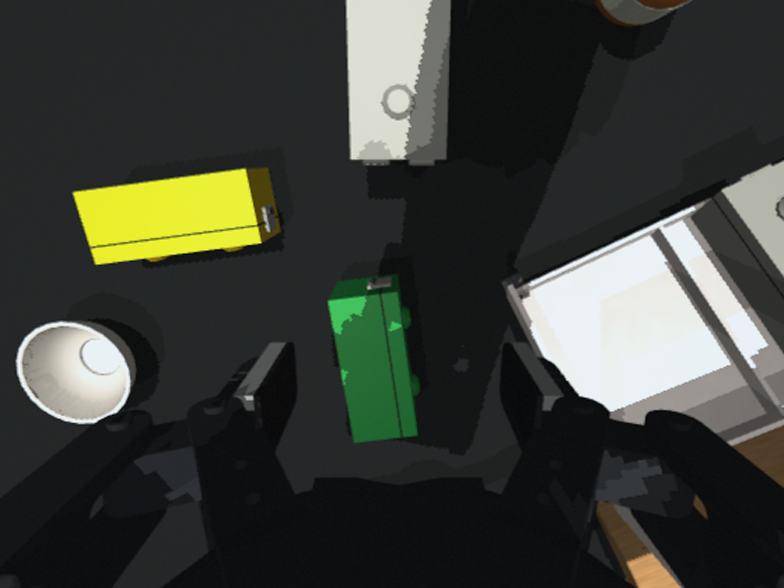

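View pics/c13.png

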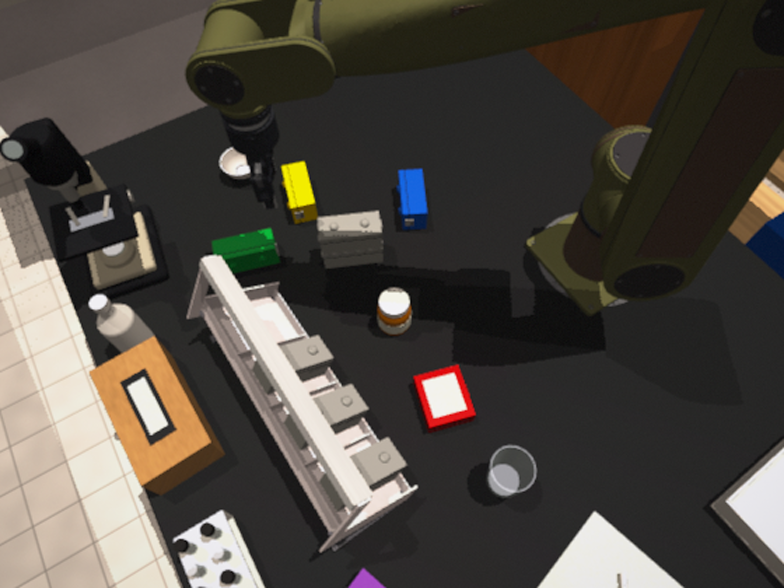

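```bash
python3 -c "
from h import *; lid('w13',[(255,5),(255,40),(255,80),(255,105),(275,40),(300,40),(315,40),(312,100),(284,72)])
c=np.load('pics/side0.npz');d=ctrl.read_camera('side')
D=np.abs(d['pixels'].astype(int)-c['pixels']).sum(2)
for n,(u,v) in dict(jar=(272,229),box=(229,202),beak=(188,165),c1=(257,154),c2=(286,172),c3=(317,192)).items(): print(n,W(c,u,v).round(1),W(d,u,v).round(1),D[v-12:v+12,u-12:u+12].mean().round(1))
c=np.load('pics/c13.npz'); 
for p in [(335,222),(365,220),(350,232),(348,226)]: print(W(c,p[0]/1.4,p[1]/1.4).round(1))
"
```

```text
(255, 5) rx 384.1 ry -303.1 z 101.3
(255, 40) rx 404.8 ry -314.1 z 102.2
(255, 80) rx 429.3 ry -327.3 z 101.6
(255, 105) rx 445.6 ry -336.0 z 101.9
(275, 40) rx 411.3 ry -300.7 z 101.2
(300, 40) rx 419.8 ry -284.1 z 101.4
(315, 40) rx 424.9 ry -274.1 z 101.7
(312, 100) rx 462.4 ry -294.5 z 101.2
(284, 72) rx 435.0 ry -305.2 z 107.8
jar [431.4 -93.7  86.9] [431.3 -93.8  87. ] 43.5
box [439.8  87.3  36.9] [439.8  87.2  37. ] 39.6
beak [417.9 231.2  93.1] [418.9 233.2  91.1] 34.6
c1 [589.1 135.2  89. ] [588.9 135.   89.2] 36.1
c2 [595.2  23.5  90.3] [595.7  23.9  89.7] 45.5
c3 [600.1 -87.3  90.4] [599.4 -87.8  91.3] 54.1
[ 437.9 -291.9  100.7]
[ 388.4 -260.5  107.5]
[ 425.3 -255.3  101.5]
[ 421.  -270.8   99.9]
```

```bash
python3 -c "
from h import *; print(ctrl.job_done()); st()"
```

```text
the job is handed in; nothing more can be done
None
the job is handed in; nothing more can be done
```

I stacked the case from the rightmost bay (rack y = -168) on the bench case, pressed it home, and handed the job in at about 20.6 s. It was the first case I shook. I did not lift or shake the other three, so they have no comparison test.

**Why I took it as the loose one**
- On the wider 75 mm strokes, the resting wrist moment moved between about 0.03–0.06 and 0.15–0.17 N m with the stroke direction. A loose eyepiece rolling end to end should give about 0.12.
- There were brief spikes of 0.24, 0.28 and 0.52 N m. Only the last is above your 0.4 N m knock level, and it came about 0.35 s after the stroke, later than the 0.25 s you give.
- The first two 60 mm strokes showed no clear sign. The second pair, done faster, gave only a small shift (about 0.06 to 0.13 N m).

**Last checks**
- **Stack:** the top lid is flat at 101.2–102.2 mm, where 102 is fully home. Under about 24 N of pressing, the gripper stopped at the expected home height. There was some side load (about 17 N) while pressing, which I eased before letting go.
- **Everything else:** the jar, the slide box and the three other cases read within about 1 mm of their start positions. The beaker reading differs by about 3 mm, but that point is on its rim. It looks unmoved in the picture, and the arm never touched it.
- **Robot:** it stood clear and empty at hand-in.

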